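# Load a centrifuge rotor in balanced pairs

### The job

Load the rotor for a balanced spin: take the two red-capped and the two orange-capped sample tubes out of the yellow rack and seat each one upright and fully down in a cup of its own, the two red ones in cups directly opposite each other across the hub and the two orange ones likewise directly opposite each other. Leave the two green-capped tubes where they stand in the rack, tip no tube over, and do not push the timer or the pen about.

Things in the scene. Friction and masses are not known exactly. Their poses are not given: they have to be found in the camera images.
- red_a: red-capped sample tube, one of two alike, 93 mm tall, 14 g; clear body 13 mm in diameter, red cap 17 mm in diameter from 69 mm to 93 mm up; origin at the centre of its bottom, z up the tube. It stands in a hole of the rack at the start, its cap about 75 to 97 mm above the worktop.
- red_b: red-capped sample tube, one of two alike, 93 mm tall, 14 g; clear body 13 mm in diameter, red cap 17 mm in diameter from 69 mm to 93 mm up; origin at the centre of its bottom, z up the tube. It stands in a hole of the rack at the start, its cap about 75 to 97 mm above the worktop.
- orange_a: orange-capped sample tube, one of two alike, 81 mm tall, 12 g; body 12 mm in diameter, orange cap 15 mm in diameter from 60 mm to 81 mm up; origin at the centre of its bottom, z up the tube. It stands in a hole of the rack at the start, its cap about 64 to 85 mm above the worktop.
- orange_b: orange-capped sample tube, one of two alike, 81 mm tall, 12 g; body 12 mm in diameter, orange cap 15 mm in diameter from 60 mm to 81 mm up; origin at the centre of its bottom, z up the tube. It stands in a hole of the rack at the start, its cap about 64 to 85 mm above the worktop.
- green_a: green-capped tube, one of two alike, that stays in the rack: 82 mm tall, body 12 mm, green cap 15 mm in diameter; origin at the centre of its bottom, z up the tube.
- green_b: green-capped tube, one of two alike, that stays in the rack: 82 mm tall, body 12 mm, green cap 15 mm in diameter; origin at the centre of its bottom, z up the tube.
- sample_rack: yellow rack of 5 x 10 holes, 141 x 270 x 50 mm, fixed, long side pointing away from the robot; origin at the centre of its underside, y along the long side, z up. Holes about 18 mm wide, 46 mm deep, their floor 4 mm above the worktop. The six tubes stand in six holes, any colour in any, 75 mm or more from each other. Rack and rotor change sides from start to start.
- rotor: rotor head on a fixed dark stand: aluminium hub with black knob, six upright blue cups 55 mm from its axis at 0, 60, .. 300 degrees from its x. Origin on the axis, level with the cup floors, 20 mm over the worktop; z up. Cups 17 mm wide inside at the floor, flaring over the top 16 mm to a 30 mm mouth 42 mm up; knob top 46 mm up. At any angle at the start; turns if pushed (about 1 N at a cup).
- timer: small white laboratory timer, 70 x 62 x 18 mm, lying at the left front of the worktop, away from the work; a bystander. Origin at the centre of its underside.
- pen: blue and white pen, 17 x 135 x 16 mm, lying at the left front of the worktop; a bystander. Origin at the centre of its underside.

How it is judged (in metres and radians):
At the end, for the whole second after the job is handed in: The red and orange tubes are let go and at rest in cups (bottom within 5 mm of the cup floor, 45 to 65 mm from the rotor axis, leaning under 0.22 rad), each colour in opposite cups (bottoms over 102.5 mm apart); green tubes within 12 mm of where they stood (horizontal distance between red_a and rotor between 0.045 and 0.065 m and z of red_a in the frame of rotor between -0.005 and 0.005 m and angle between each of red_a, red_b, orange_a, orange_b's own z axis and vertical below 0.22 rad and linear speed of each of red_a, red_b, orange_a, orange_b below 0.02 m/s and contact force between each of red_a, red_b, orange_a, orange_b and the fingers below 0.05 N and horizontal distance between red_b and rotor between 0.045 and 0.065 m and z of red_b in the frame of rotor between -0.005 and 0.005 m and horizontal distance between orange_a and rotor between 0.045 and 0.065 m and z of orange_a in the frame of rotor between -0.005 and 0.005 m and horizontal distance between orange_b and rotor between 0.045 and 0.065 m and z of orange_b in the frame of rotor between -0.005 and 0.005 m and horizontal distance between red_a and red_b above 0.1025 m and horizontal distance between orange_a and orange_b above 0.1025 m and distance of each of green_a, green_b from where it was at the start of the episode below 0.012 m); the robot touches nothing.
It fails at once if a tube is tipped over or laid down (leans more than about 50 degrees) (angle between any of red_a, red_b, orange_a, orange_b, green_a, green_b's own z axis and vertical above 0.9 rad).
It fails at once if a green-capped tube is taken out of the rack (moves more than 20 mm) (distance of any of green_a, green_b from where it was at the start of the episode above 0.02 m).
It fails at once if the timer or the pen is pushed away (more than 30 mm) (distance of any of timer, pen from where it was at the start of the episode above 0.03 m).
It also fails if it takes over 112 s, if anything falls off the work surface, if the arm or the gripper's body presses on something with over 40 N, if the wrist force passes 120 N, or if a joint passes its speed limit or range.

### The arm

A 6-joint arm with a two-finger parallel gripper is mounted at the origin on a cart in front of the work surface, level with it; the furniture and walls round the work are solid. World frame = base frame: x ahead of the robot, y to its left, z up, the work surface at z = 0. Lengths are in mm, angles in rad, forces in N, time in s.
With the tool pointing down it reaches from about 275 to 825 mm from the base axis. Payload 4.9 kg.
Tool frame: the origin (TCP) lies at the very end of the fingers, on their centre line; the grasp point (between the pads) lies 19 mm behind it; z points along the fingers, y is the direction in which the jaws open and shut (so a half turn about z gives the same grasp; the last joint's range is limited). The gripper opens to 85 mm and grips with 20 to 120 N. Pads are 22 mm wide; open, the fingers measure 114 mm over their backs; the gripper's body (76 mm by 85 mm) begins 54 mm behind the grasp point. The pads swing forward as they close: fully open they stand 13 mm farther back than shut.
Start: joints at [1.067, 0.326, -0.193, 1.052, 0, 1.437], TCP at [198.782, 512.84, 231.281] pointing down, gripper open.
Joint ranges: [-2.65, 2.65], [-0.97, 1.79], [-1.3, 1.35], [-1.93, 2.1], [-1.47, 1.37], [-3.14, 3.14]. Speed limits (rad/s): [2.57, 2.57, 3.14, 3.14, 3.14, 3.14].

### API

Orientations are given as [roll, pitch, yaw] about the fixed x, y, z axes, in that order (R = Rz(yaw) Ry(pitch) Rx(roll)).
In Python, from bench import bot, solve_ik, imaging gives the robot as it stands. Calls block until the motion is done:
- bot.move_ptp(position, orientation): joint-space move of the TCP to a pose.
- bot.movel(position, rot=None, max_speed=150, threshold=None): straight line of the TCP; rot=None keeps the orientation; max_speed is the mean speed in mm/s. With threshold (N) it stops when the force on the tool has changed by that much, and returns True; else False.
- bot.move_j(angles): joint-space move.
- bot.grip(opening, effort=None): opening from 0.0 (shut) to 1.0 (fully open); effort is the grip in N (None keeps the last); returns when the fingers have stopped.
- bot.dwell(seconds).
- solve_ik(position, orientation): joint angles nearest the present ones, or None.
- bot.get_state(): the state.
- imaging.capture(name): name is "scene" or "side" or "wrist"; returns the picture (384x512x3 uint8, blue, green, red); there is no depth.
- imaging.camera_model(name): a dict with "K" (3x3 intrinsics, pixels), "k1" (the pictures are not rectified: a ray, as slopes to the right and down, at radius r is drawn at 1 + k1 r^2 times it, then the intrinsics apply), "position" and "rotation" of the camera in the world. Camera axes: x right, y up, looking along -z (the intrinsics and any distortion apply to the point x, -y, -z); pixel columns grow to the right and rows downward; lengths in mm; the calibration is good to about 2 mm. A picture is of the moment at which its call begins: read the wrist's pose just before it. camera_model takes no time and is no camera call; for the wrist camera it gives the pose at the moment of the call.
A pose or a line that the arm cannot do raises bot.IKError and nothing moves.
- bot.sign_off(): hands the job in, once; it reports no verdict.
The state is a dict: "t": time; "qpos": joint angles; "joint_velocities": joint speeds; "effort": joint torques, N m; "tcp_pos": TCP position; "orientation": TCP orientation; "contact_force": force on the tool from outside, world axes, zero at the start; "wrist_torque": the same for the moment, N m; "opening": opening from 0.0 (shut) to 1.0 (fully open).
Only numpy, scipy, OpenCV 4.12 (cv2) and the standard library are available. Lean on these libraries where they do the work, as an engineer would, in place of code of your own. Each camera call takes 0.05 s, during which the arm holds its last target. There are 200 camera calls.

## Working session

There is one attempt and no reset: what is moved stays moved. The work goes in short steps, each a Python script; the robot and the scene stay as the last script left them, time stands still between calls to the robot, and variables do not carry over. Pictures are saved under pics/ and viewed, about 12 in all and at most 16, crops included, and the job is handed in when it is done.

```bash
ls; mkdir -p pics; python3 - <<'E'
from bench import bot, imaging
import cv2
for n in ("scene","side"):
    im=imaging.capture(n); cv2.imwrite(f"pics/{n}0.png",im); cv2.imwrite(f"pics/{n}_big.png",cv2.resize(im,(800,600)))
    print(n,imaging.camera_model(n))
print(bot.get_state())
E
```

```text
pics
scene {'K': array([[409.20977996,   0.        , 253.48958727],
       [  0.        , 409.20977996, 185.91426977],
       [  0.        ,   0.        ,   1.        ]]), 'k1': 0.03740963054077052, 'position': array([-263.27677527,  548.94195368,  581.78124194]), 'rotation': array([ 1.05257511,  0.01386378, -2.12802372])}
side {'K': array([[480.34488183,   0.        , 247.63698551],
       [  0.        , 480.34488183, 190.61472054],
       [  0.        ,   0.        ,   1.        ]]), 'k1': -0.0096581761679724, 'position': array([-320.47101955, -421.93441237, 1204.88174884]), 'rotation': array([ 0.70957666,  0.00648625, -1.04702287])}
{'t': 0.1, 'qpos': array([ 1.06683951e+00,  3.26903962e-01, -1.93471371e-01,  1.05201906e+00,
        5.05923702e-05,  1.43657095e+00]), 'joint_velocities': array([ 0.00140304, -0.00280851,  0.00392157, -0.00071046,  0.00091984,
       -0.00108789]), 'effort': array([ 1.68788643e-03, -4.44236898e+01,  2.63038534e+01,  7.89542450e-03,
       -2.99143153e-05, -4.44873738e-07]), 'tcp_pos': array([198.48415789, 512.37663688, 230.56627723]), 'orientation': array([-3.14001573e+00, -2.63994276e-04,  2.77186096e+00]), 'contact_force': array([ 0.67062467, -0.52152979,  0.17959639]), 'wrist_torque': array([-0.01527062,  0.00432038, -0.0363422 ]), 'opening': 1.001274865418556}
```

View pics/scene_big.png

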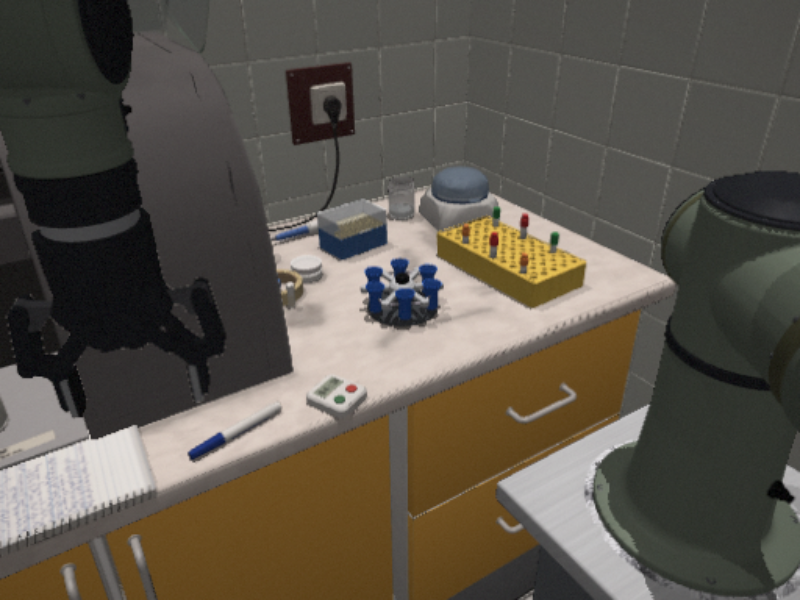

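View pics/side_big.png

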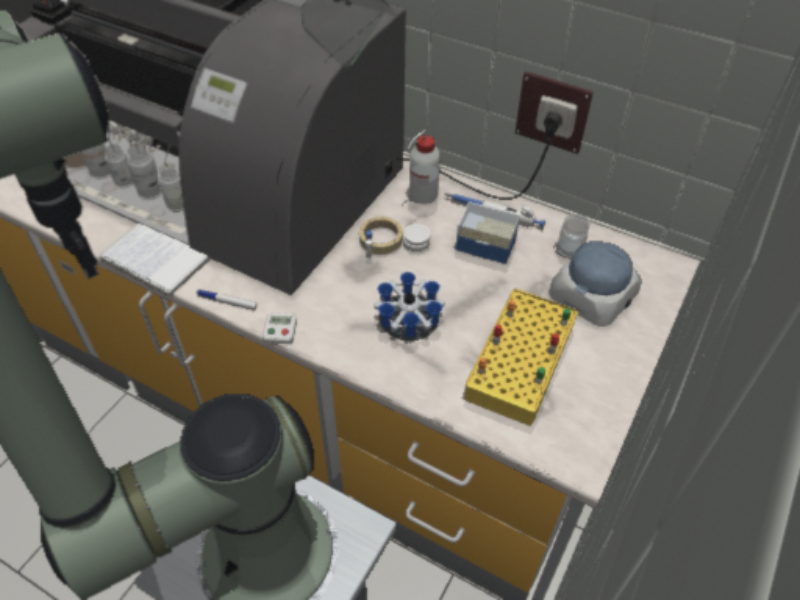

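The scene view shows the rotor (about 402,290) and the rack (about 510,260). In the side view the rotor is at 408,305. The rack caps there are orange at (512,308) and (482,365), red at (498,330) and (555,341), and green at (567,314) and (541,373).

```bash
cat > h.py <<'E'
import numpy as np, cv2
from scipy.spatial.transform import Rotation as Rn
from bench import bot, solve_ik, imaging
def ray(m,uv):
    K=np.array(m["K"]); p=np.array([(uv[0]-K[0,2])/K[0,0],(uv[1]-K[1,2])/K[1,1]]); s=p.copy()
    for _ in range(10): s=p/(1+m["k1"]*(s@s))
    d=Rn.from_euler("xyz",m["rotation"]).apply([s[0],-s[1],-1]); return np.array(m["position"]),d
def onz(m,uv,z):
    o,d=ray(m,uv); return o+d*(z-o[2])/d[2]
def proj(m,P):
    c=Rn.from_euler("xyz",m["rotation"]).inv().apply(np.asarray(P,float)-m["position"]); s=np.array([c[0],-c[1]])/-c[2]
    s=s*(1+m["k1"]*(s@s)); K=m["K"]; return np.array([K[0,0]*s[0]+K[0,2],K[1,1]*s[1]+K[1,2]])
HUE={"red":[(0,6),(172,179)],"orange":[(7,16)],"green":[(45,85)],"blue":[(105,125)],"yellow":[(19,32)]}
def blobs(im,col,smin=120,vmin=60,amin=8):
    h=cv2.cvtColor(im,cv2.COLOR_BGR2HSV); k=np.zeros(h.shape[:2],np.uint8)
    for a,b in HUE[col]: k|=cv2.inRange(h,(a,smin,vmin),(b,255,255))
    n,_,st,c=cv2.connectedComponentsWithStats(k)
    return [(c[i],st[i]) for i in range(1,n) if st[i,4]>=amin]
E
python3 - <<'E'
from h import *
m=imaging.camera_model("side"); im=cv2.imread("pics/side0.png")
for c,z in (("red",86),("orange",75),("green",76),("blue",55),("yellow",50)):
    for u,s in blobs(im,c):
        P=onz(m,u,z)
        if 250<P[0]<900 and -450<P[1]<350: print(c,u.round(1),s,P.round())
hs=cv2.cvtColor(im,cv2.COLOR_BGR2HSV)
for u,v in [(328,197),(308,234),(310,240)]: print(hs[v-1:v+2,u-1:u+2].reshape(-1,3).tolist())
cv2.imwrite("pics/crop.png",cv2.resize(im[170:280,220:390],None,fx=4.5,fy=4.5,interpolation=cv2.INTER_CUBIC))
E
```

```text
red [318.4 211.1] [317 208   4   7  25] [ 543. -157.   86.]
red [354.6 217.1] [353 214   4   7  25] [ 575. -258.   86.]
orange [327.  195.4] [325 192   5   7  23] [ 620. -152.   75.]
orange [355.6 214.8] [353 213   5   6  10] [ 593. -256.   75.]
orange [308.5 232.1] [307 229   5   7  26] [ 467. -162.   75.]
green [362.3 200.3] [361 198   3   6  10] [ 654. -253.   76.]
green [345.9 237.8] [345 236   3   5  11] [ 501. -263.   76.]
blue [293.9 126.8] [291 126   7   3  11] [872.  85.  55.]
blue [308.4 159.7] [293 152  33  15 214] [749. -30.  55.]
blue [260.6 180. ] [257 175   8  13  65] [591.  65.  55.]
blue [275.8 184.8] [272 181   9  10  57] [597.  13.  55.]
blue [246.5 185.8] [243 182   8  11  59] [547.  92.  55.]
blue [277.3 198.8] [273 193  10  15  81] [547. -18.  55.]
blue [246.7 200.6] [242 194  10  16  92] [494.  61.  55.]
blue [262.6 207. ] [258 200  10  16 108] [496.   5.  55.]
yellow [332.4 228.7] [ 298  186   71   86 3283] [ 530. -212.   50.]
[[12, 163, 142], [12, 165, 151], [15, 157, 128], [12, 162, 120], [14, 161, 127], [20, 151, 149], [13, 154, 103], [16, 154, 114], [21, 151, 172]]
[[13, 161, 117], [12, 162, 134], [12, 164, 143], [13, 157, 99], [12, 161, 106], [12, 163, 119], [14, 137, 95], [12, 150, 97], [13, 155, 105]]
[[22, 132, 160], [23, 145, 172], [24, 148, 212], [23, 146, 192], [23, 149, 204], [24, 148, 215], [22, 151, 189], [23, 149, 175], [23, 149, 190]]
```

View pics/crop.png

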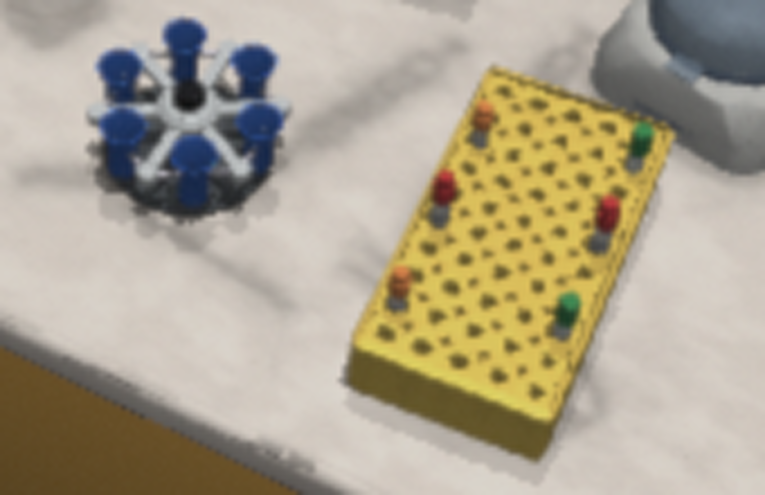

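The crop confirms the layout: six tubes in the rack, no mix-ups, and the rotor to its left. Next I retract clear of the printer and use the wrist camera over the rack and rotor.

```bash
python3 - <<'E'
from h import *
m=imaging.camera_model("side"); print("printer corner",onz(m,(187,187),0).round(), "timer",onz(m,(180,210),18).round())
y0=bot.get_state()["orientation"][2]
P=lambda x,y,z,yaw: bot.move_ptp([x,y,z],[np.pi,0,yaw])
bot.movel([150,360,330])
for n,(x,y) in (("rotor",(480,35)),("rack",(480,-205))):
    if n=="rotor": P(380,35,330,np.pi/2)
    P(x,y,330,np.pi/2)
    print(bot.get_state()["t"],bot.get_state()["qpos"].round(2))
    bot.dwell(.3)
    m=imaging.camera_model("wrist"); im=imaging.capture("wrist"); cv2.imwrite(f"pics/w_{n}.png",im); np.save(f"pics/w_{n}.npy",m,allow_pickle=True)
    print(m["position"],m["rotation"],[proj(m,p).round() for p in ((546,35,60),(545,-205,50))])
a,b=[cv2.imread(f"pics/w_{n}.png") for n in("rotor","rack")]
cv2.imwrite("pics/w_both.png",cv2.resize(np.hstack([a,b]),(800,300)))
E
```

```text
printer corner [485. 286.   0.] timer [383. 239.  18.]
3.4667 [-0.08  0.15 -0.17  1.25  0.    1.49]
[480.65587124 109.08018014 471.95696967] [-0.29311691 -0.00063924  0.00208852] [array([307., 157.]), array([298., 312.])]
4.7667 [-0.54  0.23 -0.08  1.27  0.    1.03]
[ 481.55593471 -130.08184742  471.64920608] [-2.93111798e-01 -2.30877926e-04  3.59769192e-03] [array([317., -64.]), array([305., 156.])]
```

View pics/w_both.png

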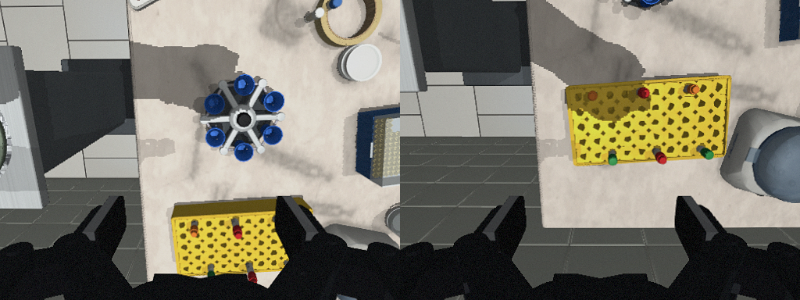

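```bash
cat >> h.py <<'E'
def caps(im,m):
    out=[]
    for c,z in (("red",86),("orange",75),("green",76)):
        for u,s in blobs(im,c,130,40,25):
            P=onz(m,u,z)
            if 420<P[0]<680 and -320<P[1]<-100: out.append((c,u.round(1),s[2:],P.round(1)))
    return out
def rotor(im,m,z=58,near=(546,35)):
    b=[(onz(m,u,z),s) for u,s in blobs(im,"blue",130,30,40)]
    p=np.array([q[:2] for q,s in b if 30<np.hypot(*(q[:2]-near))<85])
    from scipy.optimize import least_squares
    def f(x):
        d=p-x[:2]; a=np.arctan2(d[:,1],d[:,0])-x[2]; k=np.round(a/(np.pi/3))*np.pi/3+x[2]
        return (p-x[:2]-55*np.c_[np.cos(k),np.sin(k)]).ravel()
    r=min((least_squares(f,[*p.mean(0),a]) for a in np.linspace(0,1.05,6)),key=lambda r:r.cost)
    return r.x,len(p),np.abs(r.fun).max()
E
python3 - <<'E'
from h import *
im=cv2.imread("pics/w_rack.png"); m=np.load("pics/w_rack.npy",allow_pickle=True).item()
for c in caps(im,m): print(*c)
for u,s in blobs(im,"yellow",130,40,500): print("rack",onz(m,u,50).round(1),s)
im=cv2.imread("pics/w_rotor.png"); m=np.load("pics/w_rotor.npy",allow_pickle=True).item()
for c in caps(im,m): print(*c)
for z in (50,58,62): print(rotor(im,m,z))
k=cv2.cvtColor(im,cv2.COLOR_BGR2GRAY)[140:168,297:325]; mk=(k<45).astype(np.uint8); n,_,st,c=cv2.connectedComponentsWithStats(mk); print([(st[i].tolist(),onz(m,c[i]+[297,140],64).round(1)) for i in range(1,n) if st[i,4]>30])
E
```

```text
red [311.4 118.4] [ 15  14 159] [ 545.5 -154.9   86. ]
red [333.6 201.8] [ 14  16 163] [ 578.3 -255.9   86. ]
orange [374.8 113.7] [ 17  13 160] [ 622.1 -149.8   75. ]
orange [246.1 122.1] [ 12  13 117] [ 470.  -160.3   75. ]
green [392.9 196.2] [ 17  15 157] [ 655.9 -251.4   76. ]
green [271.8 203.8] [ 11  14 131] [ 502.3 -262.1   76. ]
rack [ 562.5 -201.3   50. ] [  212    97   212   115 20097]
red [303.6 296.3] [ 12  18 156] [ 546.4 -152.7   86. ]
red [322.9 354.6] [ 11  15 126] [ 579. -251.   86.]
orange [248.1 295.1] [  9  15 117] [ 470.3 -158.4   75. ]
green [269.7 349.9] [ 9  7 48] [ 501.9 -251.5   76. ]
(array([553.09837922,  38.6695321 ,   0.56781052]), 6, np.float64(0.7745633649397585))
(array([551.72492149,  40.00446723,   0.56781052]), 6, np.float64(1.368123367248522))
(array([551.03819262,  40.6719348 ,   0.56781053]), 6, np.float64(1.8858402612290917))
[([6, 4, 18, 18, 163], array([551.2,  40.9,  64. ]))]
```

Measurements agree to about 2 mm. The rotor axis is at about (551.3, 40.5), with the knob as a check, and the cups are at 32.5° + 60k. Placing the first red tube now.

```bash
cat >> h.py <<'E'
def go(x,y,z,psi): bot.move_ptp([x,y,z],[np.pi,0,psi])
def pick(x,y,zt):
    go(x,y,230,np.pi/2); bot.grip(.5); bot.movel([x,y,zt+45],max_speed=250)
    if bot.movel([x,y,zt],max_speed=70,threshold=6): print("touched at",bot.get_state()["tcp_pos"].round(1))
    bot.grip(0,25); bot.movel([x,y,zt+30],max_speed=80); bot.movel([x,y,235],max_speed=250)
    s=bot.get_state(); print("picked t",s["t"],"opening",round(s["opening"],3),s["contact_force"].round(2))
def place(rc,ang,ztcp):
    x,y=rc[0]+55*np.cos(ang),rc[1]+55*np.sin(ang); psi=(ang+np.pi/2)%np.pi
    go(x,y,235,psi); bot.movel([x,y,ztcp+46],max_speed=200)
    bot.dwell(.2)
    hit=bot.movel([x,y,ztcp-4],max_speed=35,threshold=3); s=bot.get_state()
    z=s["tcp_pos"][2]; print("place hit",hit,"z",z.round(1),"expect",ztcp,s["contact_force"].round(2),s["t"])
    if abs(z-ztcp)>7: return False
    if z<ztcp-.5: bot.movel([x,y,ztcp])
    o=bot.get_state()["opening"]
    bot.grip(min(o+.3,.6)); bot.movel([x,y,235],max_speed=200); return True
E
python3 - <<'E'
from h import *
pick(545.5,-154.5,66)
print(place((551.3,40.5),0.568+np.pi/3,82))
bot.dwell(.2); go(480,0,330,np.pi/2); bot.dwell(.3)
m=imaging.camera_model("wrist"); im=imaging.capture("wrist"); cv2.imwrite("pics/w1.png",im)
for z in (54,): print(rotor(im,m,z))
for c in caps(im,m): print(*c)
for u,s in blobs(im,"red",130,40,25): print(u,s,onz(m,u,101).round(1))
s=imaging.capture("side"); cv2.imwrite("pics/s1.png",np.hstack([cv2.resize(im,(400,300)),cv2.resize(s[165:285,230:390],(400,300))]))
E
```

```text
picked t 9.1917 opening 0.184 [ 0.05 -0.08 -0.46]
place hit True z 86.0 expect 82 [-1.1  -0.44  3.53] 12.875
True
(array([552.17233003,  38.93312766,   0.57523649]), 6, np.float64(2.0484290365602718))
orange [359.8 266.5] [ 13  14 128] [ 622.8 -148.    75. ]
orange [247.6 273.6] [ 10  15 123] [ 470.2 -159.    75. ]
green [270.1 336. ] [ 10  17 134] [ 502.5 -261.1   76. ]
[319.28638498  74.49765258] [311  67  17  16 213] [548.8  95.9 101. ]
```

View pics/s1.png

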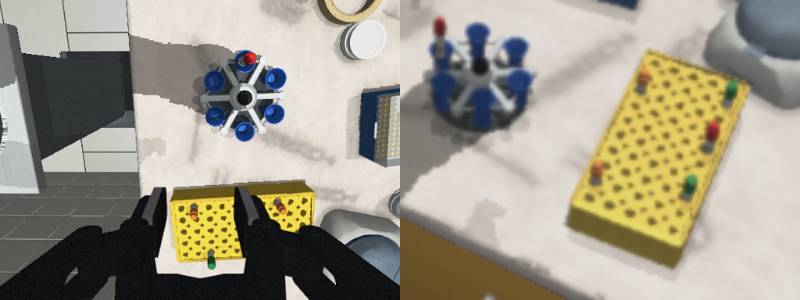

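The first red tube stands in its cup: the cap is at (549, 96), as planned, and the rotor is unmoved. The second red tube is next, then the oranges.

```bash
python3 - <<'E'
from h import *
import sys
rc=(551.3,40.3); a=0.57
pick(578.5,-255.5,66)
if not place(rc,a-2*np.pi/3,82): sys.exit("stop")
pick(470.1,-159.7,59)
if not place(rc,a+np.pi,75): sys.exit("stop")
bot.dwell(.2); go(480,0,330,np.pi/2); bot.dwell(.3)
m=imaging.camera_model("wrist"); im=imaging.capture("wrist"); cv2.imwrite("pics/w2.png",im)
print(rotor(im,m,54))
for c in caps(im,m): print(*c)
for c,z in(("red",101),("orange",91)):
  for u,s in blobs(im,c,130,40,25): print(c,u,s,onz(m,u,z).round(1))
s=imaging.capture("side"); cv2.imwrite("pics/s2.png",np.hstack([cv2.resize(im,(400,300)),cv2.resize(s[165:285,230:390],(400,300))]))
E
```

```text
picked t 20.6 opening 0.184 [-0.71 -0.57 -0.79]
place hit True z 86.1 expect 82 [ 0.18 -0.03  3.23] 24.225
picked t 30.375 opening 0.173 [ 0.19  0.98 -0.01]
place hit True z 79.0 expect 75 [-0.2   0.48  2.32] 33.1083
(array([551.65720284,  39.83935234,   0.56105713]), 6, np.float64(3.0149277407048203))
orange [360.8 267.4] [ 12  14 128] [ 623.  -148.3   75. ]
green [270.7 336.6] [ 10  17 133] [ 502.6 -261.1   76. ]
red [320.29383886  74.58767773] [312  67  17  16 211] [548.9  95.9 101. ]
red [318.91573034 175.03370787] [312 168  15  15 178] [553.6 -13.9 101. ]
orange [278.08527132 152.96899225] [272 147  13  13 129] [506.4  10.   91. ]
orange [360.7734375 267.3515625] [355 261  12  14 128] [ 617.3 -139.3   91. ]
```

View pics/s2.png

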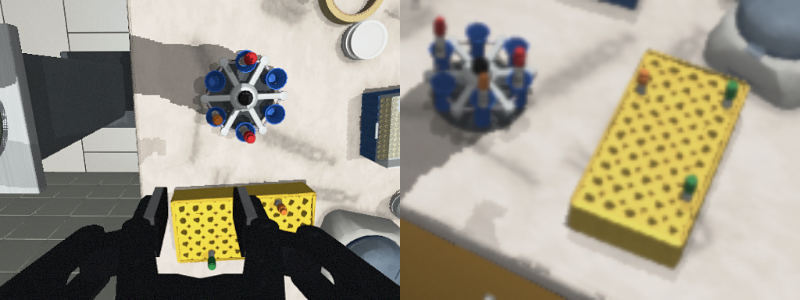

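Three are in place: red caps at (549,96) and (554,-14), 110 mm apart, and an orange cap at (506,10). The last orange tube goes in the opposite cup.

```bash
python3 - <<'E'
from h import *
rc=(551.4,40.3); a=0.567
pick(622.3,-149.2,59)
print(place(rc,a,75))
bot.dwell(.2); go(480,0,330,np.pi/2); bot.dwell(.3)
ms=imaging.camera_model("side"); m=imaging.camera_model("wrist"); im=imaging.capture("wrist"); s=imaging.capture("side"); mc=imaging.camera_model("scene"); sc=imaging.capture("scene")
print(rotor(im,m,54))
for c,z in(("red",101),("orange",90.5)):
  W=[u for u,_ in blobs(im,c,130,40,25)]; S=[u for u,_ in blobs(s,c,110,50,15)]
  for u in W:
    P=onz(m,u,z); v=min(S,key=lambda q:np.hypot(*(q-proj(ms,P)))) 
    o1,d1=ray(m,u);o2,d2=ray(ms,v); t=np.linalg.lstsq(np.c_[d1,-d2],o2-o1,rcond=None)[0]
    X,Y=o1+d1*t[0],o2+d2*t[1]
    print(c,P.round(1),"tri",((X+Y)/2).round(1),"gap",np.linalg.norm(X-Y).round(1),"expect z",z)
for c in caps(im,m): print(*c)
print(bot.get_state()["t"])
c=np.array(proj(mc,(551,40,60))).astype(int)
cr=cv2.resize(sc[c[1]-45:c[1]+45,c[0]-60:c[0]+60],(400,300),interpolation=cv2.INTER_CUBIC)
cw=cv2.resize(im[55:190,235:415],(400,300),interpolation=cv2.INTER_CUBIC)
cv2.imwrite("pics/s3.png",np.vstack([np.hstack([cw,cr]),np.hstack([cv2.resize(s[165:225,225:305],(400,300),interpolation=cv2.INTER_CUBIC),cv2.resize(s[165:285,230:390],(400,300))])]))
E
```

```text
picked t 39.7833 opening 0.169 [ 0.37 -0.98 -0.55]
place hit True z 79.5 expect 75 [-0.19  0.46  4.45] 42.6583
True
(array([551.11290215,  39.7664081 ,   0.56827113]), 6, np.float64(2.800613926034906))
red [548.9  96.  101. ] tri [548.7  96.3 101.2] gap 0.8 expect z 101
red [553.5 -13.8 101. ] tri [553.6 -13.8 100.4] gap 0.2 expect z 101
orange [599.3  69.2  90.5] tri [599.6  69.1  89.6] gap 0.1 expect z 90.5
orange [506.   10.   90.5] tri [506.   10.   91.1] gap 0.2 expect z 90.5
green [270.  336.7] [  9  17 133] [ 502.4 -261.1   76. ]
45.3167
```

View pics/s3.png

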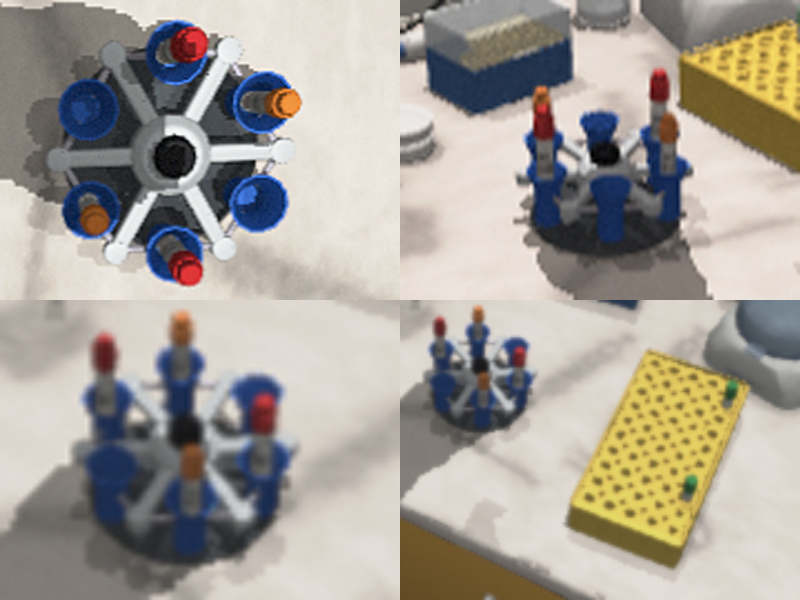

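All four tubes are upright in cups. The triangulated cap heights are within 1 mm of fully seated, and the pairs lie opposite each other. Both greens are still in the rack and nothing is touching the arm, so I'm handing in.

```bash
python3 -c "
from bench import bot
bot.sign_off()"
```

```text
the job is handed in; nothing more can be done
```

I moved the two red and two orange tubes from the rack into the rotor, each colour in opposite cups, and handed the job in after about 45 s of robot time. `sign_off` gives no verdict, so what follows is from my own last checks.

- **Seating:** triangulated cap centres came out at z 101.2 and 100.4 mm for the reds (101 expected when fully seated). The oranges were at 89.6 and 91.1 mm (90.5 expected).
- **Opposition:** the two caps of each colour are about 110 mm apart, and the rotor had not turned measurably.
- **Rest of the scene:** both green tubes stood in the rack in the last picture. I re-measured only one of them, and it was within about 1 mm of where it started. The arm never went near the timer or the pen, but I did not check their positions at the end.
- **One disagreement:** all four placings felt contact about 4 mm above the height I expected. The cap heights measured afterwards show the tubes fully down.

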